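# Set a tripod leg to its length mark, close the cam lever and keep holding

### The arm

A 6-joint arm with a two-finger parallel gripper is mounted at the origin on a cart in front of the work surface, level with it; the furniture and walls round the work are solid. World frame = base frame: x ahead of the robot, y to its left, z up, the work surface at z = 0. Lengths are in mm, angles in rad, forces in N, time in s.
With the tool pointing down it reaches from about 300 to 775 mm from the base axis. Payload 14.6 kg.
Tool frame: the origin (TCP) lies at the very end of the fingers, on their centre line; the grasp point (between the pads) lies grip_point_offset behind it (grip_point_offset is the distance from the TCP to the grasp point, in mm); z points along the fingers, y is the line along which they close (so a half turn about z gives the same grasp; the last joint's range is limited). The gripper opens to 94 mm and grips with 3 to 60 N. Pads are 16 mm wide; open, the fingers measure 119 mm over their backs; the gripper's body (75 mm by 177 mm) begins 78 mm behind the grasp point.
Start: joints at [-1.313, 0.3, 1.521, -0, 1.321, -0.067], TCP at [175.508, -521.235, 205.446] pointing down, gripper open.
Joint ranges: [-3.03, 3.03], [-0.79, 2.21], [0.23, 2.52], [-1.04, 4.18], [0, 3.07], [-2.55, 2.55]. Speed limits (rad/s): [2.22, 2.22, 2.57, 3.14, 3.14, 3.14].

### API

Orientations are given as a unit quaternion [w, x, y, z].
In Python, from plant import get_state, snapshot, finish_job, recognise, grip_point_offset gives the robot as it stands.
- The arm moves only by the shell command python3 -m jog 'ROWS' [FORCE]. ROWS is JSON, a list of rows, each an object with "grip": the finger opening in cm, from 0 to 9.4; "linear": the shift along the world's x, y, z in cm, a list of three; "delta_rot": the turn, a rotation vector about the world's x, y, z in rad, a list of three. A call has 1 to 8 rows; each row is the pose to reach, as a shift and turn from the pose commanded when the call began; what a row does not reach only later rows make up. A row lasts 1/10 s, in which the tool goes at most 50 mm and 8.59 degrees, less where a joint would pass 70% of its speed; a pose out of reach is approached as far as the arm can. A call with a gripper value outside its range is refused whole. The fingers move at their own pace and stop on an object; FORCE is the grip in N (left out, the last holds). Time passes only in rows, so rows that repeat a pose let the fingers close. It gives the time, the measured TCP pose, the force, the opening and the grip force at its end, in the units of the state.
- get_state(): the state, without advancing time (a new reading comes with each control period).
- snapshot(name): name is "scene" or "side" or "wrist"; returns a dict with "color" (384x512x3 uint8, red, green, blue), "depth" (384x512 float32, mm along the optical axis (not along the pixel's ray), 0 where there is no reading), "vertical_fov" (degrees; the focal length in pixels is half the picture's height over the tangent of half this angle, whatever the lens; pixels are square), "cx", "cy" (the principal point, pixels), "position" and "orientation" of the camera in the world. Camera axes: x right, y up, looking along -z (the intrinsics and any distortion apply to the point x, -y, -z); pixel columns grow to the right and rows downward; lengths in mm; the calibration is good to about 2 mm. A picture is of the moment at which its call begins.
- finish_job(): hands the job in; it is judged then, once.
Trained networks look in a picture, given as the dict that the camera call returned (one of the last four; its "shot" number tells which), for a name from the list of things; names that differ only in an ending like _2 or _b are one class to them, and where a whole thing is asked for, a point or a joint stands for the part that bears it (a point fixed in the world has none). Each returns a list of dicts, best first, with "p" (0 to 1); they miss things now and then, are a little off and sometimes report something else, mostly with a low value. They report only what shows in the picture. A call takes as long as a camera call.
- recognise(picture, target): "rect" ([centre column, centre row, width, height] in pixels, round what is visible of it).
The state is a dict: "clock": time; "joint_pos": joint angles; "joint_velocities": joint speeds; "joint_torque": joint torques, N m; "eef_pos": TCP position; "ee_rot": TCP orientation; "force": force on the tool from outside, world axes, zero at the start; "torque": the same for the moment, N m; "opening": finger opening in mm; "grasp_force": force on a finger pad.
Only numpy, scipy, OpenCV 4.12 (cv2) and the standard library are available. Lean on these libraries where they do the work, as an engineer would, in place of code of your own. Each camera call takes 0.05 s, during which the arm holds its last target. There are 200 camera calls.

### The job

Pull the sprung leg of the tripod section in the fixture out, with its orange cam lever still open, until the white pointer stands between the two red cheeks of the length clip; keeping it there, swing the lever closed, flat along the leg. The clamp screw is not tightened yet, so the closed lever does not lock the leg by itself: do not let go, but finish while still pinching leg and lever together in the gripper with the leg at its mark. Do not shift the red clip, and leave the jar, the dropper bottle and the marker pen where they are.

Things in the scene. Friction and masses are not known exactly. Their poses are not given: they have to be found in the camera images.
- fixture: Fixed holder of a level tripod leg section, leg axis 60 mm above the desk. Origin: on the desk below the mouth of the grey collar. x: along the leg, the way it pulls out; y: level; lever on the -y side; z up. Base plate x -165 to 0, y -45 to 45 mm; black square tube 30 mm, top z 75; collar x -36 to 0, 38 mm wide, top z 80 (screw head 85). Under the leg (x > 0) only the desk.
- leg (a joint): How far the leg is pulled out (m): 0 in, stop at 0.075; at its mark when equal to clip. Bare round aluminium leg, 16 mm thick, on the fixture's x axis (y 0, z 60) from collar mouth to foot plate; cannot turn. A spring pulls it back in with about 2.4 N at 0, 3.5 N at 0.055: it returns to 0 when let go, lever closed or not.
- clip (a joint): Where the red length clip sits on the outer tube (m), on the scale of leg: the leg is at its mark when both values are equal. Differs each time, 0.030 to 0.052; stiff, not to be moved.
- lever (a joint): Opening of the orange cam lever (rad): 0 closed (a stop), flat along the leg on its -y side; starts 0.20 to 0.28. Turns about an upright pin at fixture x -12, y -22 mm; the free end swings out to -y. Stays where left; moves at about 1 N on the free end. Blade 7 mm thick, z 48 to 72; when closed it reaches x 118 and covers y -9.5 to -16.5, so leg and lever together span y 8 to -16.5 mm.
- foot_inner (a point): On the leg's axis at the inner face of the black rubber foot plate at its end: fixture x = 58 mm + leg, z 60. Plate 12 mm thick (16 with its grey backing), z 42 to 78, y -9 to +40 mm: a finger on the +y side of the leg, between collar and plate, can pull the leg out by it.
- pointer (a point): Centre of the top of the white pointer (4 mm along the leg, 12 mm wide), which moves with the leg along the slot on top of the outer tube, 90 mm above the desk; at fixture x = -130 mm + leg.
- clip_mark (a point): Middle of the red clip, between its two upright cheeks (each 8 mm long along the leg, 17 mm apart), 90 mm above the desk; at fixture x = -130 mm + clip; its x axis is the fixture's.
- lever_tip (a point): Free end of the orange lever, on its outer face (away from the leg), z 60 mm; at fixture x 118, y -16.5 mm when closed, about y -53 mm when 0.28 rad open.
- jar: White screw-lid sample jar, 74 mm in diameter, 87 high, standing on the fixture's +y side; origin under its centre. Bystander.
- dropper: Small white dropper bottle, 28 mm in diameter, 68 high, standing on the fixture's +y side; origin under its centre. Bystander.
- pen: Marker pen lying on the desk on the fixture's -y side, 121 mm long along its own y axis, 15 mm thick; origin on the desk under its middle. Bystander.

How it is judged:
By the outcome, as a careful person would: the job done as asked, in the order asked, and still so for the second after the job is handed in, while the arm keeps its last pose, push and grip.
It also fails if it takes over 35 s, if anything falls off the work surface, if the arm or the gripper's body presses on something with over 40 N, if the wrist force passes 120 N, or if a joint passes its speed limit or range.

## Working session

There is one attempt and no reset: what is moved stays moved. The work goes in short steps, Python scripts to look and compute and a shell command to move; the robot and the scene stay as the last step left them, time stands still between calls to the robot, and variables do not carry over. Pictures are saved under pics/ and viewed, at most 10 in all, crops included, and the job is handed in when it is done.

```bash
ls; mkdir -p pics; cat > h.py <<'E'
import numpy as np, cv2
from scipy.spatial.transform import Rotation as R
from plant import get_state, snapshot, finish_job, recognise, grip_point_offset
def rot(q): return R.from_quat([q[1],q[2],q[3],q[0]]).as_matrix()
def f(s): return s["color"].shape[0]/2/np.tan(np.radians(s["vertical_fov"])/2)
def ray(s,u,v):
    d=np.array([(u-s["cx"])/f(s),-(v-s["cy"])/f(s),-1.0]); return np.array(s["position"]),rot(s["orientation"])@d
def atz(s,u,v,z):
    p,d=ray(s,u,v); return p+d*(z-p[2])/d[2]
def atdepth(s,u,v,r=1):
    w=s["depth"][int(v)-r:int(v)+r+1,int(u)-r:int(u)+r+1]; w=w[w>0]
    p,d=ray(s,u,v); return p+d*np.median(w)
def proj(s,P):
    c=rot(s["orientation"]).T@(np.array(P)-s["position"]); return s["cx"]+f(s)*c[0]/-c[2], s["cy"]-f(s)*c[1]/-c[2]
def cloud(s):
    h,w=s["depth"].shape; u,v=np.meshgrid(np.arange(w),np.arange(h))
    d=np.stack([(u-s["cx"])/f(s),-(v-s["cy"])/f(s),-np.ones((h,w))],-1)*s["depth"][...,None]
    return d@rot(s["orientation"]).T+s["position"]
def save(s,n): cv2.imwrite("pics/"+n+".png",cv2.cvtColor(s["color"],cv2.COLOR_RGB2BGR))
E
python3 - <<'E'
from h import *
print(grip_point_offset, get_state())
ims=[]
for n in ["scene","side","wrist"]:
    s=snapshot(n); ims.append(s["color"]); np.save("pics/"+n+"0.npy",s,allow_pickle=True)
    print(n,s["position"],s["orientation"],s["vertical_fov"],s["cx"],s["cy"],[k for k in s])
    for t in ["fixture","leg","clip","lever","foot_inner","pointer","clip_mark","lever_tip","jar","dropper","pen"]:
        r=recognise(s,t)
        print(t,[(round(x["p"],2),np.round(x["rect"]).tolist(),np.round(atdepth(s,*np.clip(x["rect"][:2],2,380))).tolist()) for x in r[:2]])
cv2.imwrite("pics/a.png",cv2.cvtColor(np.hstack(ims[:2])[:, :],cv2.COLOR_RGB2BGR)[:, :])
im=cv2.imread("pics/a.png"); cv2.imwrite("pics/a.png",cv2.resize(im,(800,300)))
E
```

```text
pics
18.8 {'clock': 0.0, 'joint_pos': array([-1.31261689e+00,  3.00446125e-01,  1.52162178e+00, -3.29423628e-05,
        1.32068781e+00, -6.66222991e-02]), 'joint_velocities': array([ 0.00094308,  0.00036104, -0.00020084,  0.0006223 ,  0.00028202,
       -0.00040295]), 'joint_torque': array([ 2.53119571e-03, -5.31808591e+01, -3.52740133e+01,  7.09516718e-02,
        2.43732979e-02, -9.38767903e-05]), 'eef_pos': array([ 175.42296318, -520.98174484,  204.88281313]), 'ee_rot': array([-5.77339269e-04,  9.86841108e-01,  1.61691955e-01, -7.14962272e-05]), 'force': array([ 0.81546106, -0.24430436, -0.26939661]), 'torque': array([-0.01229625, -0.06013847, -0.01116082]), 'grasp_force': 0.0, 'opening': 93.84703199807868}
scene [ 622.45985001 -462.94366801  917.85717787] [0.95471125 0.29536652 0.00936964 0.03460132] 43.89297783169808 255.15568217261566 195.11142859801288 ['color', 'depth', 'vertical_fov', 'cx', 'cy', 'position', 'orientation', 'shot']
fixture [(0.62, [209.0, 215.0, 52.0, 114.0], [491.0, 57.0, 70.0])]
leg [(0.68, [217.0, 209.0, 31.0, 85.0], [505.0, 71.0, 76.0]), (0.38, [289.0, 2
[... 1519 characters left out ...]
 [211.0, 200.0, 41.0, 52.0], [656.0, 40.0, 86.0]), (0.4, [301.0, 203.0, 76.0, 78.0], [492.0, 94.0, 79.0])]
dropper [(0.87, [270.0, 265.0, 13.0, 23.0], [585.0, 184.0, 38.0]), (0.38, [309.0, 217.0, 100.0, 133.0], [487.0, 125.0, 74.0])]
pen [(0.63, [347.0, 206.0, 22.0, 46.0], [379.0, 84.0, 13.0]), (0.46, [294.0, 171.0, 24.0, 45.0], [475.0, 7.0, 71.0])]
wrist [ 252.66659095 -495.11881131  384.61656611] [ 0.80416343 -0.11410435  0.08125544 -0.57766679] 59.80480802707854 255.59316414651025 195.22420549212032 ['color', 'depth', 'vertical_fov', 'cx', 'cy', 'position', 'orientation', 'shot']
fixture []
leg []
clip []
lever []
foot_inner []
pointer []
clip_mark []
lever_tip []
jar []
dropper []
pen []
```

View pics/a.png

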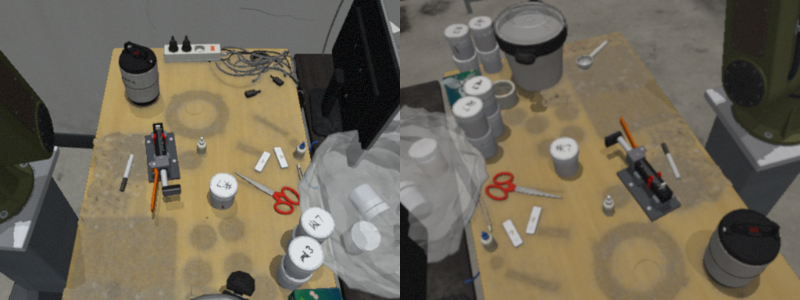

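```bash
python3 - <<'E'
from h import *
# jar lid / pen clouds
for n in ["scene","side"]:
    s=np.load("pics/%s0.npy"%n,allow_pickle=True).item(); c=cloud(s)
    for zl,zh,b in [(80,92,(600,720,-100,120)),(60,74,(560,640,50,250)),(10,18,(340,420,0,150)),(83,97,(400,560,60,250)),(-3,3,(300,800,-300,300))]:
        m=(c[...,2]>zl)&(c[...,2]<zh)&(c[...,0]>b[0])&(c[...,0]<b[1])&(c[...,1]>b[2])&(c[...,1]<b[3])&(s["depth"]>0)
        p=c[m]; print(n,len(p),p.mean(0).round(1) if len(p) else '',p.min(0).round() if len(p) else '',p.max(0).round() if len(p) else '')
    np.savez("pics/%sc.npz"%n,c=c)
a=[cv2.cvtColor(np.load("pics/%s0.npy"%n,allow_pickle=True).item()["color"],cv2.COLOR_RGB2BGR) for n in ["scene","side"]]
cv2.imwrite("pics/b.png",np.hstack([cv2.resize(a[0][130:320,140:330],(400,400),interpolation=cv2.INTER_CUBIC),cv2.resize(a[1][120:310,195:385],(400,400),interpolation=cv2.INTER_CUBIC)]))
E
```

```text
scene 938 [652.7   8.2  85.1] [616. -27.  80.] [689.  47.  90.]
scene 14 [586.4 166.3  65.4] [583. 163.  62.] [590. 171.  70.]
scene 259 [379.8  69.2  13.4] [369.  12.  10.] [390. 133.  18.]
scene 50 [467.7 143.4  87. ] [453.  63.  83.] [486. 186.  91.]
scene 39758 [ 5.593e+02 -3.240e+01 -1.000e-01] [ 300. -277.   -3.] [800. 300.   3.]
side 911 [652.8  16.8  86.2] [616. -22.  80.] [688.  51.  90.]
side 23 [585.7 172.8  66.1] [582. 168.  61.] [589. 177.  70.]
side 291 [379.8  80.   13.8] [369.  17.  10.] [389. 137.  18.]
side 88 [467.4 153.6  87.8] [452.  78.  83.] [499. 191.  93.]
side 37585 [593.6  63.6   0.6] [ 300. -300.   -3.] [800. 300.   3.]
```

View pics/b.png

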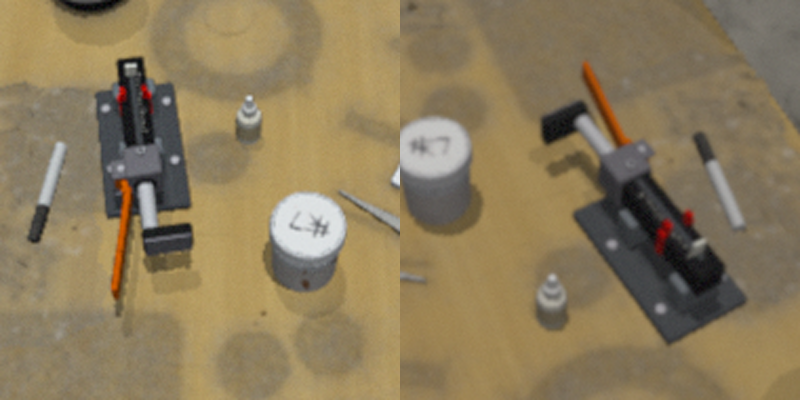

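```bash
python3 - <<'E'
from h import *
s=np.load("pics/scene0.npy",allow_pickle=True).item()
q=[atz(s,u,v,8) for u,v in [(186.1,173.7),(191.3,233.1),(221.7,169.4),(230.3,228.3)]]
print(np.round(q)); 
for d in (q[1]-q[0],q[3]-q[2]): print(np.linalg.norm(d),np.degrees(np.arctan2(d[1],d[0])))
print("mouth",(q[1]+q[3])/2)
w=snapshot("wrist"); print(rot(w["orientation"])@[0,0,-1], rot(w["orientation"])@[1,0,0], rot(get_state()["ee_rot"]))
E
```

```text
[[411. 208.   8.]
 [448.  47.   8.]
 [495. 227.   8.]
 [532.  65.   8.]]
164.6565795545351 -77.26038982895686
165.53189399314314 -77.04307117695005
mouth [489.79931967  56.30488119   8.        ]
[-0.26251416 -0.08963936 -0.96075549] [ 0.31939723 -0.94762023  0.00114262] [[ 9.47711801e-01  3.19127470e-01 -1.71095047e-05]
 [ 3.19127470e-01 -9.47711801e-01  1.16213529e-05]
 [-1.25061866e-05 -1.64738062e-05 -1.00000000e+00]]
```

```bash
python3 -m jog '[{"grip":9.4,"linear":[4,7,0],"delta_rot":[0,0,0.14]},{"grip":9.4,"linear":[6,11,0],"delta_rot":[0,0,0.28]},{"grip":9.4,"linear":[8,15,0],"delta_rot":[0,0,0.42]},{"grip":9.4,"linear":[10.5,19,0],"delta_rot":[0,0,0.56]},{"grip":9.4,"linear":[13,23,0],"delta_rot":[0,0,0.7]},{"grip":9.4,"linear":[15,27,0],"delta_rot":[0,0,0.8]},{"grip":9.4,"linear":[16,29,0],"delta_rot":[0,0,0.8]}]'
python3 -m jog '[{"grip":9.4,"linear":[2,4,0],"delta_rot":[0,0,0.13]},{"grip":9.4,"linear":[4,8,0],"delta_rot":[0,0,0.26]},{"grip":9.4,"linear":[6.5,12,0],"delta_rot":[0,0,0.39]},{"grip":9.4,"linear":[9,16.5,0],"delta_rot":[0,0,0.52]},{"grip":9.4,"linear":[11.5,21,0],"delta_rot":[0,0,0.6]},{"grip":9.4,"linear":[13.5,25,0],"delta_rot":[0,0,0.67]},{"grip":9.4,"linear":[15.6,28.5,0],"delta_rot":[0,0,0.67]},{"grip":9.4,"linear":[15.6,28.5,0],"delta_rot":[0,0,0.67]}]'
python3 - <<'E'
from h import *
st=get_state(); R_=rot(st["ee_rot"]); print(st["clock"],st["eef_pos"],np.degrees(np.arctan2(R_[1,0],R_[0,0])),R_[2])
s=snapshot("wrist"); np.save("pics/w1.npy",s,allow_pickle=True)
for t in ["fixture","leg","clip","lever","foot_inner","pointer","clip_mark","lever_tip"]:
    print(t,[(round(x["p"],2),np.round(x["rect"],1).tolist()) for x in recognise(s,t)[:2]])
im=cv2.cvtColor(s["color"],cv2.COLOR_RGB2BGR); cv2.imwrite("pics/w1.png",cv2.resize(im,(800,600),interpolation=cv2.INTER_CUBIC))
E
```

```text
clock: 2.55
eef_pos: [336.4, -228.8, 205.7]
ee_rot: [0.0, 0.845, 0.535, 0.0]
force: [0.2, -0.7, -0.2]
opening: 93.7
grasp_force: 0.0
clock: 3.35
eef_pos: [492.7, 57.1, 205.1]
ee_rot: [-0.0, 0.622, 0.783, 0.0]
force: [0.4, -0.1, 0.1]
opening: 93.9
grasp_force: 0.0
3.35 [492.69342918  57.12441314 205.09590778] 103.05769827389558 [ 4.90458413e-04  1.75328452e-05 -9.99999880e-01]
fixture [(0.7, [250.8, 144.8, 89.1, 287.5]), (0.22, [396.7, 250.2, 86.6, 84.3])]
leg [(0.7, [267.4, 140.6, 48.0, 225.4])]
clip []
lever [(0.91, [225.3, 236.2, 26.6, 104.9])]
foot_inner [(0.66, [265.9, 139.8, 53.4, 222.7])]
pointer [(0.57, [268.9, 140.4, 51.1, 225.5])]
clip_mark [(0.64, [252.7, 71.1, 40.8, 11.7])]
lever_tip [(0.58, [223.9, 232.8, 27.0, 105.0]), (0.4, [252.4, 72.1, 36.6, 11.7])]
```

View pics/w1.png

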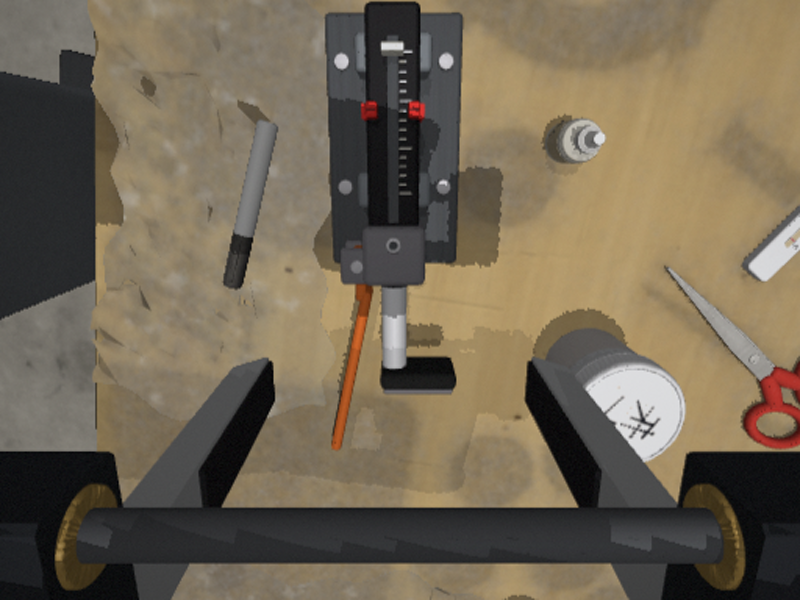

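```bash
cat >> h.py <<'E'
def meas(s,sub=None):
    c=cloud(s); h=cv2.cvtColor(s["color"],cv2.COLOR_RGB2HSV).astype(int); ax=np.radians(-77.1); X=np.array([np.cos(ax),np.sin(ax)])
    red=((h[...,0]<6)|(h[...,0]>174))&(h[...,1]>150)&(h[...,2]>70)
    return c,h,red,X
E
python3 - <<'E'
from h import *
s=np.load("pics/w1.npy",allow_pickle=True).item(); c,h,red,X=meas(s)
box=np.zeros(red.shape,bool); box[55:85,225:280]=1
p=c[red&box&(s["depth"]>0)]; print("red",len(p),p.mean(0),p.min(0),p.max(0))
v,u=np.nonzero(red&box); print("red px",u.min(),u.max(),v.min(),v.max(),v.mean())
for k in (u<250,u>250): print(u[k].mean(),v[k].mean(),v[k].min(),v[k].max())
g=s["color"][22:40,235:268].astype(int).mean(-1).round().astype(int); print(g[:,4:30:2]); 
print("pt depth z",[atdepth(s,251,r,0)[2].round(1) for r in range(26,36)])
P=atz(s,250.9,29.4,90);C=atz(s,251.2,v.mean(),90);print(P,C,(C-P)[:2]@X, np.degrees(np.arctan2(*(C-P)[1::-1])))
# foot plate inner edge (top z78), leg axis, lever tip, collar mouth top z80
for n,u,v,z in [("foot in L",385,360,78),("foot in R",455,360,78),("leg/collarmouth L",382,286,60),("collar front L",364,286,80),("collar front R",425,284,80),("collar back L",364,228,80),("collar back R",423,227,80),("lev tip",337,448,72),("base fl",334,262,8),("base fr",456,262,8),("base bl",327,14,8),("base br",462,14,8)]:
    print(n,atz(s,u/1.5625,v/1.5625,z).round(1),atdepth(s,u/1.5625,v/1.5625,0).round(1))
E
```

```text
red 216 [465.73815567 158.01286162  84.29970042] [442.3429206  150.18881336   8.71137324] [483.22095452 166.49803777  91.47301468]
red px 231 271 64 76 69.8425925925926
235.48598130841123 69.85046728971963 64 76
266.1743119266055 69.8348623853211 64 76
[[ 40  35  36  39  40  52  53  53  42  38  37  38  39]
 [ 38  37  38  40  50  76  78  77  41  37  40  38  40]
 [ 36  37  36  38  52  76  78  79  38  41  38  37  38]
 [ 38  37  39  39  56  77  78  77  32  40  38  39  38]
 [ 37  38  45  90  98 108 110 111  92  91  36  39  40]
 [ 38  35  68 174 179 180 180 181 174 175  42  41  39]
 [ 39  37  82 217 218 217 217 214 218 218  44  38  40]
 [ 38  40  75 218 218 217 218 208 218 218  43  37  38]
 [ 37  37  66 218 217 218 219 219 219 218  42  41  39]
 [ 41  38  65 199 198 196 195 197 199 197  58  50  52]
 [ 38  40  54 119 119 105 104 116 116 110 138 135 113]
 [ 39  38  37  90  89  88  91  84  87  90 188 190 153]
 [ 38  37  39  88  89  87  88  88  82  89  35  37  38]
 [ 39  40  38  77  79  81  82  84  77  78  33  41  39]
 [ 39  39  40  39  41  67  69  70  27  32  32  41  40]
 [ 37  39  38  34  43 
[... 383 characters left out ...]
4219334 157.65248882  90.        ] 30.468357522847203 -76.67986661465302
foot in L [494.3  12.7  78. ] [495.    7.6  65.5]
foot in R [537.2  22.7  78. ] [552.8  -5.7   1.4]
leg/collarmouth L [482.4  54.6  60. ] [482.2  56.3  66.7]
collar front L [471.4  57.2  80. ] [471.3  54.9  71.1]
collar front R [506.8  66.7  80. ] [515.1  48.7   1.2]
collar back L [464.2  91.3  80. ] [461.7  81.   10.6]
collar back R [497.5  99.6  80. ] [498.2  98.5  70.7]
lev tip [477.  -59.5  72. ] [477.  -59.6  71.9]
base fl [445.4  51.3   8. ] [444.9  50.    2.2]
base fr [532.5  71.5   8. ] [533.6  70.3   1.1]
base bl [409.6 210.4   8. ] [4.082e+02 2.119e+02 1.000e-01]
base br [494.6 230.1   8. ] [495.1 232.4  -1. ]
```

```bash
python3 - <<'E'
from h import *
s=np.load("pics/w1.npy",allow_pickle=True).item(); c,h,red,X=meas(s)
print(s["color"][60:80,232:238].astype(int).mean(1)[:,:].round().tolist())
for u in (235,266):
  for v in range(62,79): print(u,v,s["color"][v,u].tolist(),c[v,u].round(1).tolist(), ((c[v,u,:2]-[490,58.5])@X).round(1))
E
```

```text
[[45.0, 45.0, 48.0], [45.0, 45.0, 48.0], [47.0, 47.0, 49.0], [44.0, 44.0, 46.0], [72.0, 45.0, 46.0], [121.0, 47.0, 46.0], [153.0, 40.0, 37.0], [145.0, 32.0, 30.0], [128.0, 29.0, 26.0], [107.0, 26.0, 25.0], [99.0, 26.0, 25.0], [129.0, 28.0, 26.0], [131.0, 28.0, 26.0], [131.0, 27.0, 25.0], [123.0, 26.0, 23.0], [95.0, 20.0, 19.0], [66.0, 19.0, 19.0], [32.0, 24.0, 26.0], [26.0, 28.0, 29.0], [30.0, 30.0, 31.0]]
235 62 [24, 23, 25] [450.6, 161.9, 74.2] -109.5
235 63 [19, 17, 20] [450.7, 161.2, 73.1] -108.8
235 64 [69, 19, 20] [450.8, 160.4, 73.0] -108.0
235 65 [128, 27, 25] [452.2, 158.4, 89.1] -105.8
235 66 [138, 29, 27] [452.5, 157.5, 90.1] -104.9
235 67 [137, 30, 26] [452.6, 156.8, 89.4] -104.2
235 68 [130, 31, 29] [452.8, 156.0, 89.7] -103.4
235 69 [96, 28, 26] [453.0, 155.2, 91.1] -102.5
235 70 [84, 22, 23] [453.1, 154.5, 89.5] -101.8
235 71 [133, 27, 25] [453.3, 153.7, 90.0] -101.0
235 72 [136, 30, 29] [453.4, 153.0, 89.5] -100.3
235 73 [132, 28, 26] [453.5, 152.3, 88.6] -99.6
235 74 [115, 24, 20] [453.7, 151.5, 88.6] -98.8
235 75 [74, 13, 13] [453.9, 150.7, 89.1] -98.0
235 76 [51, 1
[... 239 characters left out ...]
] [477.1, 166.3, 74.8] -107.9
266 65 [162, 39, 37] [477.2, 164.2, 88.8] -105.9
266 66 [215, 52, 48] [477.4, 163.2, 91.5] -104.9
266 67 [216, 52, 49] [477.6, 162.6, 89.3] -104.3
266 68 [194, 47, 44] [477.7, 161.9, 89.6] -103.5
266 69 [103, 34, 34] [477.9, 161.1, 89.3] -102.7
266 70 [97, 38, 38] [478.1, 160.4, 88.9] -102.0
266 71 [169, 37, 35] [478.3, 159.7, 88.5] -101.2
266 72 [215, 51, 48] [478.5, 158.9, 88.3] -100.5
266 73 [194, 44, 40] [478.6, 157.9, 91.2] -99.5
266 74 [110, 23, 20] [478.8, 157.3, 89.9] -98.8
266 75 [67, 13, 13] [479.0, 156.7, 87.8] -98.1
266 76 [36, 9, 12] [479.4, 156.8, 74.6] -98.2
266 77 [11, 8, 10] [479.6, 155.9, 75.2] -97.3
266 78 [10, 9, 9] [479.8, 155.2, 74.8] -96.5
```

```bash
python3 -m jog '[{"grip":9.4,"linear":[-3,-3.9,-2],"delta_rot":[0,0,0]},{"grip":9.4,"linear":[-3,-3.9,-6],"delta_rot":[0,0,0]},{"grip":9.4,"linear":[-3,-3.9,-9],"delta_rot":[0,0,0]},{"grip":9.4,"linear":[-3,-3.9,-10],"delta_rot":[0,0,0]}]'
python3 - <<'E'
from h import *
ims=[]
for n in ["wrist","side"]:
    s=snapshot(n); np.save("pics/%s2.npy"%n,s,allow_pickle=True); ims.append(s["color"])
a=cv2.resize(ims[0],(400,300)); b=cv2.resize(ims[1][120:264,230:422],(400,300),interpolation=cv2.INTER_CUBIC)
cv2.imwrite("pics/c2.png",cv2.cvtColor(np.hstack([a,b]),cv2.COLOR_RGB2BGR))
E
```

```text
clock: 4.2
eef_pos: [460.1, 14.3, 103.3]
ee_rot: [-0.001, 0.624, 0.781, -0.001]
force: [-0.3, 0.9, -0.1]
opening: 93.9
grasp_force: 0.0
```

View pics/c2.png

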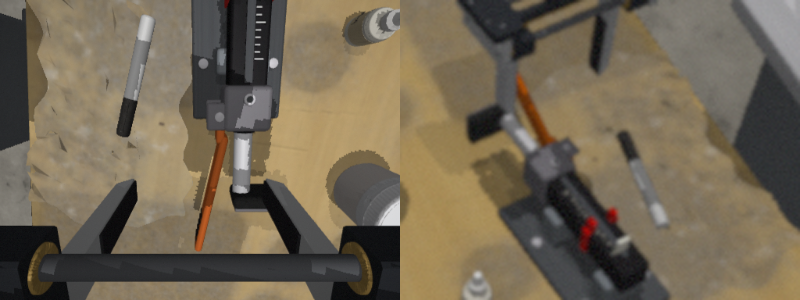

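```bash
python3 - <<'E'
from h import *
st=get_state(); T=np.array(st["eef_pos"]);R_=rot(st["ee_rot"]); print(T, np.degrees(np.arctan2(R_[1,0],R_[0,0])))
X=-R_[:2,0];Y=-R_[:2,1]*np.sign(R_[0,1])*-1; print(X,Y)
s=snapshot("wrist"); 
for n,u,v,z in [("leg L",233,160,60),("leg R",250,160,60),("plate in",240,187,78),("plate inR",264,187,78),("col R",270,130,80),("col L",205,130,80),("pen",140,60,14)]:
    for q in (atz(s,u*1.28,v*1.28,z),atdepth(s,u*1.28,v*1.28,1)): d=q[:2]-T[:2]; print(n,q.round(1),"rel x %.1f y %.1f"%(d@X,d@Y))
E
```

```text
[461.19534632  14.64210693 105.00919282] 102.81873964582007
[ 0.2218674  -0.97507673] [0.97507534 0.22186788]
leg L [488.9  30.3  60. ] rel x -9.1 y 30.5
leg L [488.   31.6  64.6] rel x -10.6 y 29.9
leg R [503.9  33.7  60. ] rel x -9.2 y 45.8
leg R [519.6  17.9   0.9] rel x 9.8 y 57.7
plate in [497.4  13.3  78. ] rel x 9.3 y 35.0
plate in [500.    9.3  67.8] rel x 13.8 y 36.7
plate inR [517.4  17.9  78. ] rel x 9.3 y 55.5
plate inR [507.5  28.1 105.7] rel x -2.8 y 48.1
col R [507.1  66.7  80. ] rel x -40.6 y 56.4
col R [ 5.319e+02  5.610e+01 -2.000e-01] rel x -24.7 y 78.2
col L [456.8  55.2  80. ] rel x -40.6 y 4.7
col L [ 4.618e+02  4.010e+01 -2.000e-01] rel x -24.7 y 6.2
pen [383.1  96.4  14. ] rel x -97.0 y -58.0
pen [383.1  96.4  14.3] rel x -97.0 y -58.0
```

```bash
python3 -m jog '[{"grip":9.4,"linear":[0.5,0.9,0],"delta_rot":[0,0,0]},{"grip":9.4,"linear":[0.5,0.9,0],"delta_rot":[0,0,0]},{"grip":9.4,"linear":[0.5,0.9,0],"delta_rot":[0,0,0]}]'
python3 - <<'E'
from h import *
st=get_state(); T=np.array(st["eef_pos"]);R_=rot(st["ee_rot"]); print(T, np.degrees(np.arctan2(R_[1,0],R_[0,0])))
s=snapshot("wrist"); im=cv2.cvtColor(s["color"],cv2.COLOR_RGB2BGR); np.save("pics/w3.npy",s,allow_pickle=True)
cv2.imwrite("pics/w3.png",cv2.resize(im[100:340,120:440],(800,600)))
E
```

```text
clock: 4.65
eef_pos: [467.0, 24.2, 106.2]
ee_rot: [0.001, 0.623, 0.782, 0.0]
force: [0.1, -0.2, -0.2]
opening: 93.6
grasp_force: 0.0
[467.01940716  24.1604899  106.18884711] 102.88158422998222
```

View pics/w3.png

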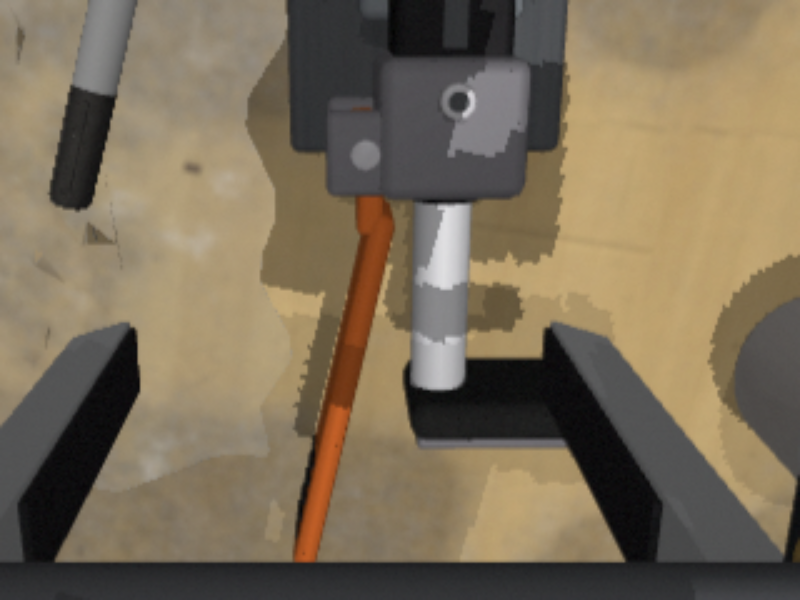

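```bash
python3 - <<'E'
from h import *
st=get_state(); T=np.array(st["eef_pos"]);R_=rot(st["ee_rot"]);X=-R_[:2,0];Y=R_[:2,1]*np.sign(R_[0,1])
s=np.load("pics/w3.npy",allow_pickle=True).item()
for n,u,v,z in [("leg L",413,300,60),("leg R",468,300,60),("plate bottom",480,360,42),("collar",455,199,80),("colL",380,170,80),("colR",527,170,80)]:
    q=atz(s,u/2.5+120,v/2.5+100,z); d=q[:2]-T[:2]; print(n,q.round(1),"rel x %.1f y %.1f"%(d@X,d@Y))
c=cloud(s)
for v in range(236,284,3): d=c[v,320]-T; print(v,c[v,320].round(1),(d[:2]@X).round(1))
E
```

```text
leg L [488.9  26.4  60. ] rel x 2.6 y 22.1
leg R [504.3  29.9  60. ] rel x 2.6 y 37.9
plate bottom [517.8   5.3  42. ] rel x 29.6 y 45.6
collar [489.   61.9  80. ] rel x -32.0 y 30.1
colL [468.8  64.9  80. ] rel x -39.4 y 11.0
colR [504.7  73.1  80. ] rel x -39.5 y 47.8
236 [ 5.347e+02 -2.200e+00 -1.000e-01] 40.7
239 [535.2  -4.7   1.1] 43.2
242 [ 5.365e+02 -8.200e+00 -4.000e-01] 46.9
245 [521.7   9.2  50.3] 26.6
248 [521.    8.6  54.6] 27.1
251 [519.7   8.9  60.9] 26.5
254 [519.1   8.3  65.1] 26.9
257 [517.9   8.6  70.9] 26.4
260 [517.3   8.1  74.8] 26.8
263 [517.5   6.4  76. ] 28.4
266 [517.6   5.1  77.8] 29.8
269 [518.    3.1  78.2] 31.8
272 [5.189e+02 5.000e-01 7.750e+01] 34.5
275 [519.5  -1.7  77.6] 36.8
278 [520.8  -5.   75.7] 40.3
281 [547.6 -47.2   0. ] 87.4
```

```bash
python3 -m jog '[{"grip":9.4,"linear":[0,0,-3.2],"delta_rot":[0,0,0]},{"grip":9.4,"linear":[0,0,-6.4],"delta_rot":[0,0,0]},{"grip":9.4,"linear":[0,0,-6.4],"delta_rot":[0,0,0]},{"grip":9.4,"linear":[0.3,-1.3,-6.4],"delta_rot":[0,0,0]},{"grip":9.4,"linear":[0.3,-1.3,-6.4],"delta_rot":[0,0,0]},{"grip":9.4,"linear":[0.3,-1.3,-6.4],"delta_rot":[0,0,0]}]' && python3 -m jog '[{"grip":9.4,"linear":[0.2,-1.0,0],"delta_rot":[0,0,0]},{"grip":9.4,"linear":[0.45,-2.0,0],"delta_rot":[0,0,0]},{"grip":9.4,"linear":[0.65,-2.8,0],"delta_rot":[0,0,0]},{"grip":9.4,"linear":[0.8,-3.4,0],"delta_rot":[0,0,0]},{"grip":9.4,"linear":[0.8,-3.4,0],"delta_rot":[0,0,0]},{"grip":9.4,"linear":[0.8,-3.4,0],"delta_rot":[0,0,0]}]'
python3 - <<'E'
from h import *
w=np.load("pics/w3.npy",allow_pickle=True).item()
st=get_state(); T=np.array(st["eef_pos"]);R_=rot(st["ee_rot"]);X=-R_[:2,0]; print(T,(T-[467,24.2,0])[:2]@X)
s=snapshot("side"); np.save("pics/s4.npy",s,allow_pickle=True)
im=cv2.cvtColor(s["color"],cv2.COLOR_RGB2BGR)[160:270,270:400]
cv2.imwrite("pics/s4.png",cv2.resize(im,(700,592),interpolation=cv2.INTER_CUBIC))
E
```

```text
clock: 5.3
eef_pos: [470.4, 10.2, 42.8]
ee_rot: [0.001, 0.624, 0.781, 0.001]
force: [-0.7, 0.3, -0.2]
opening: 93.6
grasp_force: 0.0
clock: 5.9
eef_pos: [477.5, -23.4, 41.3]
ee_rot: [-0.0, 0.624, 0.782, -0.0]
force: [0.7, 2.0, 1.1]
opening: 94.0
grasp_force: 1.3
[477.45941183 -23.37052688  41.34567565] 48.70557803505898
```

View pics/s4.png

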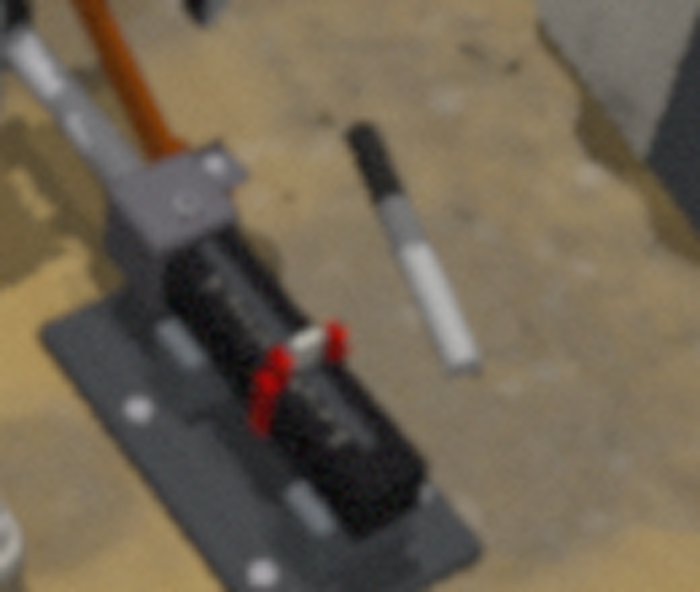

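```bash
cat >> h.py <<'E'
def mark(s):
    c,h,red,X=meas(s); d=s["color"].astype(int); ok=(c[...,1]>120)&(c[...,1]<200)&(c[...,0]>440)&(c[...,0]<500)
    t=ok&(c[...,2]>84)&(c[...,2]<96)
    wh=t&(h[...,1]<70)&(h[...,2]>110); rr=t&red
    Y=np.array([-X[1],X[0]]); o=[]
    for m in (wh,rr):
        v,u=np.nonzero(m); q=np.array([atz(s,a,b,90)[:2] for a,b in zip(u,v)])-[489,60.5]; x,y=q@X,q@Y
        if m is wh: o.append((x.mean(),x.min(),x.max(),y.mean(),len(x)))
        else:
            for k in (y<y.mean(),y>=y.mean()): o.append((x[k].mean(),x[k].min(),x[k].max(),y[k].mean(),k.sum()))
    for a in o: print(np.round(a,1).tolist())
    print("pointer - clip: %.1f"%(o[0][0]-(o[1][0]+o[2][0])/2))
E
python3 - <<'E'
from h import *
for n in ("s4","side2"): mark(np.load("pics/%s.npy"%n,allow_pickle=True).item())
mark(snapshot("side")); print(get_state()["eef_pos"],get_state()["force"])
try: mark(snapshot("scene"))
except Exception as e: print(e)
E
```

```text
[-100.1, -103.4, -97.0, 0.6, 21.0]
[-103.0, -107.1, -98.8, -9.3, 12.0]
[-102.0, -107.0, -97.0, 13.1, 15.0]
pointer - clip: 2.4
[-131.3, -133.9, -128.5, -0.4, 22.0]
[-101.9, -106.2, -98.8, -9.8, 10.0]
[-101.9, -106.1, -97.0, 12.8, 15.0]
pointer - clip: -29.4
[-100.4, -104.3, -97.0, 1.0, 23.0]
[-103.0, -107.1, -98.8, -9.3, 12.0]
[-101.7, -106.1, -97.0, 13.2, 15.0]
pointer - clip: 2.0
[477.41543019 -23.09118162  41.37249178] [-1.18111112  3.23076194  2.00698502]
operands could not be broadcast together with shapes (0,) (2,)
```

```bash
python3 -m jog '[{"grip":9.4,"linear":[0.6,0.14,0],"delta_rot":[0,0,0]},{"grip":8.6,"linear":[0.8,0.18,0],"delta_rot":[0,0,0]},{"grip":7.8,"linear":[1.0,0.23,0],"delta_rot":[0,0,0]},{"grip":7.0,"linear":[1.3,0.3,0],"delta_rot":[0,0,0]},{"grip":6.4,"linear":[1.6,0.37,0],"delta_rot":[0,0,0]},{"grip":6.4,"linear":[1.8,0.42,0],"delta_rot":[0,0,0]},{"grip":6.4,"linear":[1.8,0.42,0],"delta_rot":[0,0,0]}]' 10
python3 - <<'E'
from h import *
for i in range(2): s=snapshot("side"); mark(s)
s=snapshot("wrist");np.save("pics/w5.npy",s,allow_pickle=True); save(s,"w5")
E
```

```text
clock: 6.75
eef_pos: [495.6, -19.0, 41.3]
ee_rot: [-0.0, 0.624, 0.782, -0.0]
force: [1.5, 3.5, -1.0]
opening: 64.2
grasp_force: 1.5
[-100.7, -104.3, -97.0, 1.2, 23.0]
[-102.5, -106.2, -98.8, -9.8, 10.0]
[-101.7, -106.1, -97.0, 13.2, 15.0]
pointer - clip: 1.4
[-100.6, -104.3, -97.0, 0.9, 21.0]
[-103.0, -107.1, -98.8, -9.3, 12.0]
[-101.9, -107.9, -97.0, 13.0, 15.0]
pointer - clip: 1.9
```

View pics/w5.png

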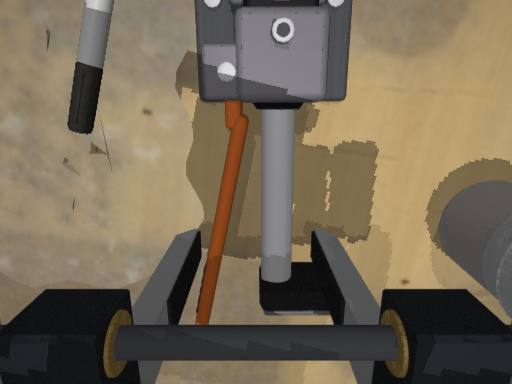

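```bash
python3 - <<'E'
from h import *
st=get_state(); T=np.array(st["eef_pos"]);R_=rot(st["ee_rot"]);X=-R_[:2,0];Y=R_[:2,1]*np.sign(R_[0,1])
s=np.load("pics/w5.npy",allow_pickle=True).item(); print(st["opening"],T)
for n,u,v,z in [("leg L",262,190,60),("leg R",293,190,60),("leg L",262,270,60),("leg R",291.5,270,60),("collar",285,101,80)]:
    d=atz(s,u,v,z)[:2]-T[:2]; print(n,"rel x %.1f y %.1f"%(d@X,d@Y))
E
```

```text
64.00253760794915 [495.53479712 -19.03902619  41.39694117]
leg L rel x -37.3 y 3.7
leg R rel x -37.3 y 19.2
leg L rel x 7.1 y 4.0
leg R rel x 7.1 y 19.8
collar rel x -80.1 y 12.4
```

```bash
python3 -m jog '[{"grip":5.6,"linear":[0.15,0.03,0],"delta_rot":[0,0,0]},{"grip":4.8,"linear":[0.3,0.07,0],"delta_rot":[0,0,0]},{"grip":4.0,"linear":[0.45,0.1,0],"delta_rot":[0,0,0]},{"grip":3.2,"linear":[0.6,0.14,0],"delta_rot":[0,0,0]},{"grip":2.6,"linear":[0.73,0.17,0],"delta_rot":[0,0,0]},{"grip":1.8,"linear":[0.73,0.17,0],"delta_rot":[0,0,0]},{"grip":1.8,"linear":[0.73,0.17,0],"delta_rot":[0,0,0]},{"grip":1.8,"linear":[0.73,0.17,0],"delta_rot":[0,0,0]}]' 15
python3 - <<'E'
from h import *
st=get_state();print(st["eef_pos"],st["force"],st["opening"],st["grasp_force"])
for i in range(3): s=snapshot("side"); mark(s)
s2=snapshot("wrist")
a=cv2.resize(s2["color"],(400,300)); b=cv2.resize(s["color"][200:248,300:364],(400,300),interpolation=cv2.INTER_CUBIC)
cv2.imwrite("pics/c6.png",cv2.cvtColor(np.hstack([a,b]),cv2.COLOR_RGB2BGR))
E
```

```text
clock: 7.7
eef_pos: [501.9, -17.5, 41.3]
ee_rot: [-0.001, 0.624, 0.782, -0.001]
force: [-6.0, 1.1, 3.9]
opening: 23.5
grasp_force: 16.2
[501.91455903 -17.4772292   41.2619785 ] [-5.99583394  1.06300459  3.93239319] 23.532057096818725 16.220828108489513
[-100.9, -104.3, -97.9, 1.0, 22.0]
[-102.9, -107.1, -98.8, -9.5, 11.0]
[-101.5, -106.1, -97.0, 12.9, 14.0]
pointer - clip: 1.3
[-100.7, -104.3, -97.9, 1.3, 21.0]
[-102.5, -106.2, -98.8, -9.8, 10.0]
[-101.5, -106.1, -97.0, 12.7, 13.0]
pointer - clip: 1.3
[-100.5, -103.4, -97.9, 1.0, 20.0]
[-102.5, -106.2, -98.8, -10.1, 9.0]
[-101.5, -106.1, -97.0, 12.7, 13.0]
pointer - clip: 1.5
```

View pics/c6.png

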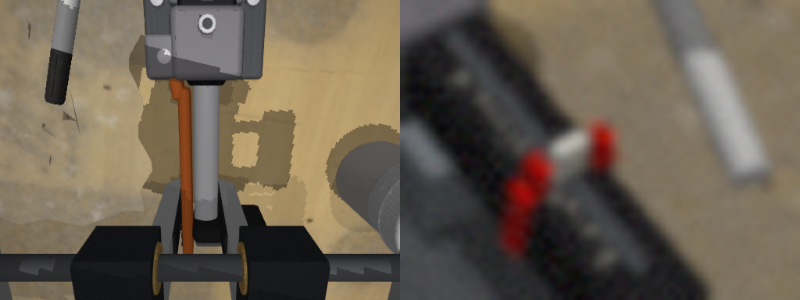

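```bash
python3 -m jog '[{"grip":1.8,"linear":[0,0.03,0],"delta_rot":[0,0,0]},{"grip":1.8,"linear":[0,0.03,0],"delta_rot":[0,0,0]},{"grip":1.8,"linear":[0,0.03,0],"delta_rot":[0,0,0]},{"grip":1.8,"linear":[0,0.03,0],"delta_rot":[0,0,0]}]' 20
python3 - <<'E'
from h import *
mark(snapshot("side")); mark(snapshot("side")); print(get_state()["eef_pos"],get_state()["opening"])
print(finish_job())
E
```

```text
clock: 8.3
eef_pos: [501.9, -17.4, 41.2]
ee_rot: [-0.001, 0.624, 0.782, -0.001]
force: [-5.7, -0.8, 3.8]
opening: 23.4
grasp_force: 20.9
[-100.7, -104.3, -97.9, 1.3, 20.0]
[-102.9, -107.1, -98.8, -9.5, 11.0]
[-101.7, -106.1, -97.0, 12.9, 14.0]
pointer - clip: 1.6
[-100.8, -104.3, -97.9, 1.1, 21.0]
[-102.5, -106.2, -98.8, -9.8, 10.0]
[-101.8, -107.0, -97.0, 13.1, 17.0]
pointer - clip: 1.3
[501.93969176 -17.39688713  41.27221449] 23.31805029164178
the job is handed in; nothing more can be done
None
```

I handed the job in at about 8.4 s: leg pulled out about 30.5 mm, pointer between the red cheeks (side camera reads it about 1.4 mm past centre, wrist camera and arm travel within about 0.5 mm), lever swung closed after the pull, and leg and lever still pinched at about 20 N.

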